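Release the label printer's ribbon cassette with the release pin

TASK

The spent ribbon cassette in the label printer is held by a hidden latch. Take the release pin from its wooden stand, push it down through the narrow slot in the printer's top until you feel the spring-loaded latch tab, and press the tab until the cassette pops up; press gently, never with more than about 20 N on the printer. Then put the pin back upright in the hole of its stand, let go, and leave the popped-up cassette and everything else on the bench where they are.

Things in the scene. Friction and masses are not known exactly. Their poses are not given: they have to be found in the camera images.
- printer: grey label printer, black base, fixed to the bench, 200 (x) by 260 (y) by 150 mm high, flat top; origin: centre of its underside. Cassette bay at (0, +65) mm, slot at (-65, -60) mm in its frame. Latch tab in the slot, on a spring: about 3 N to start it moving, rising to 6 to 9 N; the cassette comes free when it is pushed down 5 to 7 mm; hard stop at 9 mm. It springs back when let go.
- slot (a point): centre of the mouth of the service slot in the printer's top, 150 mm above the bench; printer's axes (z up). 30 mm long along x, 12 mm wide along y, straight walls, thin bare-metal surround. The steel latch tab fills the slot's whole area somewhere between 19 and 37 mm below the mouth: it differs each time and is not measured, so feel for it.
- cassette: black ribbon cassette, 80 by 80 by 100 mm with a rib 10 by 50 by 8 mm on its top, about 0.25 kg, sitting in the printer's bay; origin at the centre of its underside, z up. When freed, a spring lifts it about 16 mm in about 0.3 s and holds it there, also after the tab is let go.
- cassette_top (a point): centre of the cassette's top face (foot of the rib), z up: about 6 mm above the printer's top while latched, about 22 mm above it when popped up.
- pin: release pin, 130 mm long, 80 g, standing upright in the stand: a round steel shank 8 mm in diameter and 80 mm long with a slightly tapered flat tip (6 mm), below a black handle 16 by 16 mm square and 50 mm long (80 to 130 mm above the tip). Origin at the centre of the tip, z along the pin towards the handle, x and y square to the handle's faces.
- pin_tip (a point): centre of the pin's tip, same axes as the pin.
- stand: wooden block fixed to the bench, 70 by 70 by 60 mm; origin at the centre of its underside, z up. A square hole 11 by 11 mm and 50 mm deep in the middle of its top holds the pin, whose tip rests on the hole's floor 10 mm above the bench.
- stand_hole0 (a point): centre of the mouth of the stand's hole, 60 mm above the bench.
- tape_roll: bystander: roll of amber packing tape, 96 mm across, 50 mm high, lying flat; origin at the centre of its underside.
- label_roll: bystander: white roll of labels, 64 mm across, 40 mm high, lying flat; origin at the centre of its underside.
- marker: bystander: marker pen, 135 mm long, 17 mm thick, lying along its x; origin under its middle.
- carton: bystander: small closed carton, 140 by 100 by 70 mm; origin at the centre of its underside.
- spray: bystander: white bottle, 56 mm across, 130 mm high; origin at the centre of its underside.
- tape_gun: bystander: bench tape dispenser with a roll, 160 by 56 by 96 mm high; origin at the centre of its underside.
Not all that is in view belongs to the job. Several things have the shape of the cassette; the one meant has the colours described above.

How it is judged (in metres and radians):
On the way, in this order (a step that is already met when the one before it is completed fails the run):
1. the pin's tip is inside the slot, at least 12 mm below its mouth, with the cassette still latched (z of pin_tip in the frame of slot below -0.012 m and y of pin_tip in the frame of slot between -0.007 and 0.007 m and x of pin_tip in the frame of slot between -0.016 and 0.016 m and not (z of cassette_top in the frame of slot above 0.016 m)), for 0.05 s.
2. the cassette has popped up (its top face at least 16 mm above the printer's top) while the pin is in the slot (z of pin_tip in the frame of slot below -0.012 m and y of pin_tip in the frame of slot between -0.007 and 0.007 m and x of pin_tip in the frame of slot between -0.016 and 0.016 m and z of cassette_top in the frame of slot above 0.016 m), for 0.1 s.
At the end, for the whole second after the job is handed in: The cassette stands popped up in its bay (top face 16 to 30 mm above the printer's top, upright within 0.1 rad), and the pin stands in the stand's hole, its tip at least 45 mm below the hole's mouth and within 6 mm of its centre, within 0.12 rad of upright; both at rest (z of cassette_top in the frame of slot between 0.016 and 0.03 m and angle between cassette's own z axis and vertical below 0.1 rad and linear speed of each of cassette, pin below 0.02 m/s and horizontal distance between pin_tip and stand_hole0 below 0.006 m and z of pin_tip in the frame of stand_hole0 below -0.045 m and angle between pin's own z axis and vertical below 0.12 rad); the robot touches nothing.
It fails at once if the pin presses on the printer (its top, slot or latch tab) with more than 20 N (contact force between pin and printer above 20 N).
It fails at once if a bystander is shifted by more than 30 mm (distance of any of tape_roll, label_roll, marker, carton, spray, tape_gun from where it was at the start of the episode above 0.03 m).
It also fails if it takes over 58 s, if anything falls off the work surface, if the arm or the gripper's body presses on something with over 40 N, if the wrist force passes 120 N, or if a joint passes its speed limit or range.

ROBOT

A 6-joint arm with a two-finger parallel gripper is mounted at the origin on the work surface. World frame = base frame: x ahead of the robot, y to its left, z up, the work surface at z = 0. Lengths are in m, angles in degrees, forces in N, time in s.
With the tool pointing down it reaches from about 0.25 to 0.725 m from the base axis. Payload 9.7 kg.
Tool frame: the origin (TCP) lies at the very end of the fingers, on their centre line; the grasp point (between the pads) lies 19 mm behind it; x points along the fingers, y is the direction in which the jaws open and shut, and the axes are right-handed (so a half turn about x gives the same grasp; the last joint's range is limited). The gripper opens to 85 mm and grips with 20 to 120 N. Pads are 22 mm wide; open, the fingers measure 114 mm over their backs; the gripper's body (76 mm by 85 mm) begins 54 mm behind the grasp point. The pads swing forward as they close: fully open they stand 13 mm farther back than shut.
Start: joints at [71.219, 4.979, 10.078, 95.1, 0, 90], TCP at [0.177, 0.521, 0.206] pointing down, gripper open.
Joint ranges: [-179.16, 179.16], [-48.56, 103.87], [-65.8, 70.77], [-126.05, 130.52], [-82.76, 87.17], [-180, 180]. Speed limits (degrees/s): [127.2, 127.2, 147.25, 180, 180, 180].

INTERFACE

Orientations are given as [roll, pitch, yaw] about the fixed x, y, z axes, in that order (R = Rz(yaw) Ry(pitch) Rx(roll)).
In Python, from workcell import get_obs, cams, bot gives the robot as it stands.
- The arm moves only by the tool apply_moves, never from a script. Its argument "rows" is a list that holds one entry, the list of rows, each a list of 7 numbers: the shift along the tool's x, y, z in mm, then the turn, a rotation vector about the tool's x, y, z in rad, then the opening, from 0 (shut) to 1 (fully open). A call has 1 to 20 rows; each row is the pose to reach, as a shift and turn from the pose measured when the call began, along the tool's axes at that moment; what a row does not reach only later rows make up. A row lasts 1/10 s, in which the tool goes at most 50 mm and 8.59 degrees, less where a joint would pass 70% of its speed; a pose out of reach is approached as far as the arm can. A call with a gripper value outside its range is refused whole. The fingers move at their own pace and stop on an object; "newtons" is the grip in N (left out, the last holds). Time passes only in rows, so rows that repeat a pose let the fingers close. It gives the time, the measured TCP pose, the force and the opening at its end, in the units of the state.
- get_obs(): the state, without advancing time (a new reading comes with each control period).
- cams.camera(name): name is "side" or "top" or "wrist"; returns a dict with "pixels" (384x512x3 uint8, red, green, blue), "range_z" (384x512 float32, m along the optical axis (not along the pixel's ray), 0 where there is no reading), "fx", "fy", "cx", "cy" (pixels), "eye" and "attitude" of the camera in the world. Camera axes: x right, y up, looking along -z (the intrinsics and any distortion apply to the point x, -y, -z); pixel columns grow to the right and rows downward; lengths in m; the calibration is good to about 2 mm. The wrist camera is an equidistant fisheye: a pixel r from the principal point sees the ray r / f radians off the axis. A picture is of the moment at which its call begins.
- bot.job_done(): hands the job in, once; it reports no verdict.
Trained networks look in a picture, given as the dict that the camera call returned (one of the last four; its "shot" number tells which), for a name from the list of things; names that differ only in an ending like _2 or _b are one class to them, and where a whole thing is asked for, a point or a joint stands for the part that bears it (a point fixed in the world has none). Each returns a list of dicts, best first, with "confidence" (0 to 1); they miss things now and then, are a little off and sometimes report something else, mostly with a low value. They report only what shows in the picture. A call takes as long as a camera call. They do not tell look-alikes from the thing itself.
- cams.find_in(label, picture): "at" ([x, y, z] in m, in world coordinates, good to about 4 mm: the middle of the surface that is visible of it).
The state is a dict: "time": time; "q": joint angles; "qd": joint speeds; "joint_efforts": joint torques, N m; "ee_pos": TCP position; "tcp_rot": TCP orientation; "wrist_force": force on the tool from outside, world axes, zero at the start; "torque": the same for the moment, N m; "opening": finger opening in m.
Only numpy, scipy, OpenCV 4.12 (cv2) and the standard library are available. Lean on these libraries where they do the work, as an engineer would, in place of code of your own. Each camera call takes 0.05 s, during which the arm holds its last target.

## Working session

There is one attempt and no reset: what is moved stays moved. The work goes in short steps, Python scripts to look and compute and a tool call to move; the robot and the scene stay as the last step left them, time stands still between calls to the robot, and variables do not carry over. Pictures are saved under pics/ and viewed, and the job is handed in when it is done.

Besides the shell and the picture viewer there is one more tool, called as name(argument=value, ...) on one line, values as JSON. apply_moves: Moves the arm, as the interface text tells. Its arguments: {"type":"object","properties":{"rows":{"type":"array"},"newtons":{"type":"number"}},"required":["rows"]}

```bash
mkdir -p pics; ls
cat > h.py <<'E'
import numpy as np, cv2
from workcell import get_obs, cams, bot
def R(c): 
    a=np.array(c["attitude"],float)
    if a.shape==(3,3): return a
    from scipy.spatial.transform import Rotation as Ro
    return Ro.from_euler('xyz',a,degrees=True).as_matrix()
def pts(c):
    d=c["range_z"];v,u=np.indices(d.shape)
    x=(u-c["cx"])/c["fx"]*d;y=-(v-c["cy"])/c["fy"]*d
    return np.stack([x,y,-d],-1)@R(c).T+np.array(c["eye"])
E
python3 - <<'E'
from h import *
print(get_obs())
for n in ("top","side","wrist"):
    c=cams.camera(n); cv2.imwrite(f"pics/{n}0.png",c["pixels"][...,::-1])
    print(n,{k:v for k,v in c.items() if k not in("pixels","range_z")})
    if n!="wrist": np.savez(f"{n}0.npz",px=c["pixels"],P=pts(c),d=c["range_z"])
    for l in ["printer","slot","cassette","pin","stand","stand_hole0","pin_tip"]:
        try: print(l,[(np.round(r["at"],4),round(r["confidence"],2)) for r in cams.find_in(l,c)][:5])
        except Exception as e: print(l,e)
E
```

```text
pics
{'time': 0.0, 'q': array([ 7.12168959e+01,  5.01256072e+00,  1.00343824e+01,  9.50988959e+01,
       -2.27234828e-05,  9.00000565e+01]), 'qd': array([ 0.0062831 ,  0.06810606,  0.03625988,  0.02077833,  0.05953824,
       -0.06073176]), 'joint_efforts': array([-1.69666869e-04, -5.20388567e+01,  4.64805114e+01,  1.63569627e-02,
        1.37831626e-05,  6.21069532e-06]), 'ee_pos': array([0.17701013, 0.52046651, 0.20576843]), 'tcp_rot': array([ -89.98305127,   89.92292573, -108.76621178]), 'wrist_force': array([ 0.62487439, -0.75234378,  0.42161738]), 'torque': array([-0.00496717,  0.01352954,  0.00578017]), 'opening': 0.08561250287708833}
top {'fx': 405.433511724951, 'fy': 405.433511724951, 'cx': 253.82367138735827, 'cy': 186.72361478910923, 'eye': array([0.35777806, 0.02109241, 1.26490812]), 'attitude': array([ 10.78437332,  -0.83613256, -90.48363548]), 'shot': 1}
printer [(array([0.5512, 0.1146, 0.1483]), 0.75)]
slot [(array([0.547 , 0.1083, 0.1465]), 0.9)]
cassette [(array([ 0.3525, -0.1465,  0.0994]), 0.94), (array([0.3379, 0.0875, 0.1007]), 0.75), (array([0.5791, 0.1817, 0.15
[... 803 characters left out ...]
0.0853]), 0.65)]
pin [(array([ 0.5937, -0.2609,  0.1162]), 0.64)]
stand [(array([ 0.5897, -0.2745,  0.0599]), 0.81)]
stand_hole0 [(array([ 0.5869, -0.2784,  0.0584]), 0.89)]
pin_tip [(array([ 0.5943, -0.2599,  0.119 ]), 0.5), (array([0.5135, 0.4483, 0.0605]), 0.16)]
wrist {'fx': 297.3186396354542, 'fy': 297.3186396354542, 'cx': 253.6348752384461, 'cy': 191.12795330750433, 'eye': array([0.11578641, 0.54080642, 0.37417801]), 'attitude': array([-1.51797020e+01,  9.59568334e-03,  7.12707714e+01]), 'shot': 3}
printer [(array([0.4566, 0.0575, 0.0233]), 0.5)]
slot [(array([0.4577, 0.0604, 0.0206]), 0.7)]
cassette [(array([ 0.3259, -0.0986,  0.0202]), 0.56)]
pin []
stand []
stand_hole0 []
pin_tip []
```

View pics/top0.png

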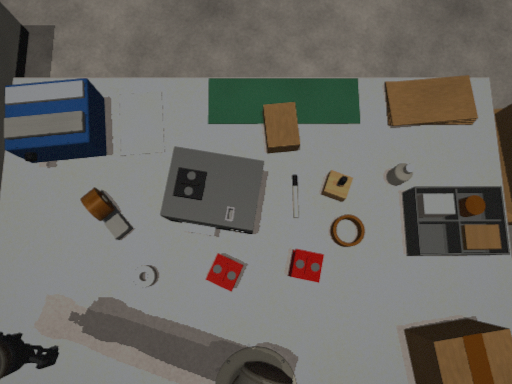

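View pics/side0.png

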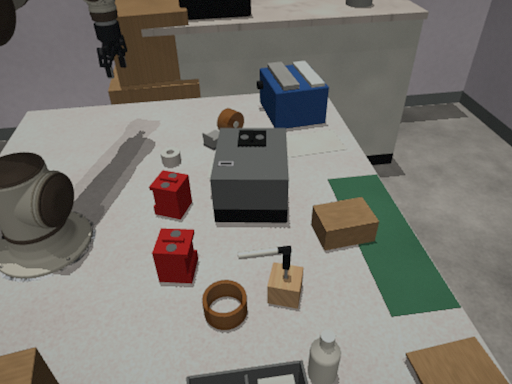

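The black cassette at top px (190,183), inside the grey printer, is the one meant. The red ones at (225,271) and (307,265) are look-alikes. The slot is at (230,213) and the pin and stand at (338,185). I'll measure these next.

Run:
```python
import numpy as np, cv2
z=np.load("top0.npz");px,P=z["px"],z["P"]
a=cv2.resize(px[135:245,150:280],None,fx=6,fy=5.4,interpolation=cv2.INTER_CUBIC)
cv2.imwrite("pics/c1.png",a[...,::-1])
b=cv2.resize(px[165:205,315:360],None,fx=12,fy=12,interpolation=cv2.INTER_CUBIC)
cv2.imwrite("pics/c2.png",b[...,::-1])
def rect(m,n):
    m=m.astype(np.uint8); k,l,s,c=cv2.connectedComponentsWithStats(m); i=1+np.argmax(s[1:,4]); mm=l==i
    p=P[mm]; r=cv2.minAreaRect(np.float32(p[:,:2]*1000)); print(n,len(p),r,"z",np.median(p[:,2]))
for nm in("top0","side0"):
    z=np.load(nm+".npz");px,P=z["px"],z["P"];X,Y,Z=P[...,0],P[...,1],P[...,2]
    print(nm)
    box=(abs(X-.55)<.2)&(abs(Y-.12)<.22)
    rect(box&(abs(Z-.15)<.004),"printer")
    rect(box&(abs(Z-.157)<.0035)&(abs(Z-.15)>.0035),"cas")
    sb=(abs(X-.585)<.06)&(abs(Y+.26)<.06)
    rect(sb&(abs(Z-.06)<.004),"stand")
    rect(sb&(Z>.085),"handle"); rect(sb&(Z>.12),"handletop"); print(P[sb][:,2].max())
    # table plane
    print("table",np.median(Z[(abs(Z)<.01)]))
```

```text
top0
printer 5335 ((570.087890625, 119.61930847167969), (260.1778564453125, 200.72731018066406), 80.18516540527344) z 0.14996021444695984
cas 678 ((580.093994140625, 181.5989532470703), (85.03341674804688, 83.46823120117188), 81.0363540649414) z 0.15711139796646978
stand 423 ((594.6898193359375, -253.9309844970703), (70.97090911865234, 70.76222229003906), 69.48771667480469) z 0.059906300381712185
handle 59 ((594.094970703125, -253.12875366210938), (15.575435638427734, 15.647089004516602), 70.72216796875) z 0.1364462002744946
handletop 42 ((594.0278930664062, -253.3171844482422), (15.178868293762207, 15.651841163635254), 70.63285064697266) z 0.138589767773736
0.14405865268448026
table 7.872887974091913e-05
side0
printer 3406 ((569.5374145507812, 120.95651245117188), (267.869873046875, 200.41627502441406), 80.22029113769531) z 0.15127715294954208
cas 374 ((581.9317626953125, 186.8042449951172), (97.89373016357422, 83.05884552001953), 76.37004089355469) z 0.15844300814694479
stand 780 ((595.28955078125, -253.821533203125), (74.68762969970703, 69.81813049316406), 69.28376007080078) z 0.06080827787585835
handle 169 ((594.6326904296875, -255.7875213623047), (18.44108009338379, 15.802513122558594), 68.9379653930664) z 0.12505923630876825
handletop 95 ((594.6326904296875, -255.7875213623047), (18.44108009338379, 15.802513122558594), 68.9379653930664) z 0.1382762896487747
0.14241352769351745
table 0.0013188801476461398
```

View pics/c1.png

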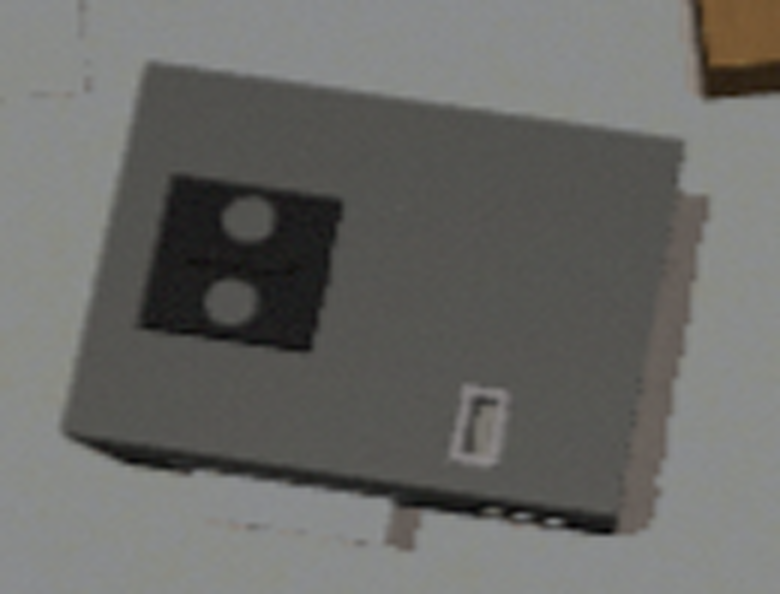

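View pics/c2.png

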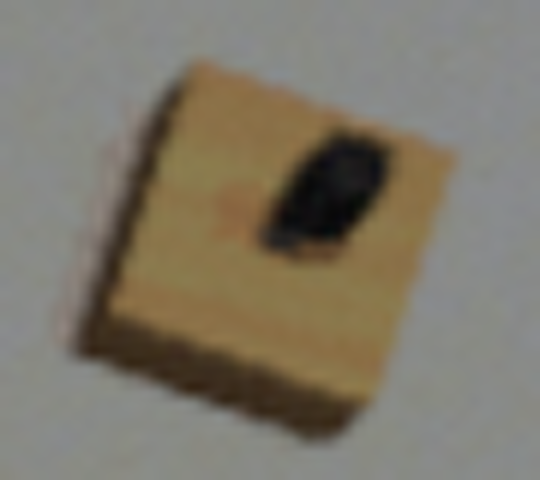

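```bash
cat >> h.py <<'E'
from scipy.spatial.transform import Rotation as Ro
def plan(pos,jaw,tilt=None):
    o=get_obs();R0=Ro.from_euler('xyz',o["tcp_rot"],degrees=True).as_matrix()
    y=np.array([np.cos(np.radians(jaw)),np.sin(np.radians(jaw)),0]);x=np.array([0,0,-1.])
    Rt=np.stack([x,y,np.cross(x,y)],1)
    d=R0.T@(np.array(pos)-o["ee_pos"])*1000
    print("t",o["time"],"pos",o["ee_pos"],"tooly yaw",np.degrees(np.arctan2(R0[1,1],R0[0,1])),"x",R0[:,0].round(4),"F",o["wrist_force"].round(2),"q",o["q"].round(1),"open",o["opening"])
    print("shift",d.round(1),"rotvec",Ro.from_matrix(R0.T@Rt).as_rotvec().round(4))
E
python3 - <<'E'
from h import *
plan([.594,-.2537,.206],70.6);plan([.594,-.2537,.206],-109.4)
c=cams.camera("top")
# project slot candidate into top image
for p in ([.4958,.0717,.15],[.5944,-.2537,.14],[.5947,-.2539,.06]):
    q=R(c).T@(np.array(p)-c["eye"]); print(c["cx"]+c["fx"]*q[0]/-q[2], c["cy"]-c["fy"]*q[1]/-q[2])
E
```

```text
t 1.2 pos [0.17706261 0.5207019  0.20650316] tooly yaw 71.21863035089382 x [ 0. -0. -1.] F [ 0.28 -0.58 -0.54] q [71.2  5.  10.1 95.1 -0.  90. ] open 0.0855042245561555
shift [ 5.000e-01 -5.989e+02  6.441e+02] rotvec [ 0.0108  0.     -0.    ]
t 1.2 pos [0.17706261 0.5207019  0.20650316] tooly yaw 71.21863035089382 x [ 0. -0. -1.] F [ 0.28 -0.58 -0.54] q [71.2  5.  10.1 95.1 -0.  90. ] open 0.0855042245561555
shift [ 5.000e-01 -5.989e+02  6.441e+02] rotvec [-3.1308  0.      0.    ]
229.19770630925768 213.25205116847644
343.9194451952878 178.4622544484423
337.85034797094033 183.8170321152448
```

apply_moves(rows=[[[-20,-70,75,0,0,0,1],[-20,-140,150,0,0,0,1],[-20,-140,150,0,0,0,1]]])

```text
time: 1.55
ee_pos: [0.2477, 0.3882, 0.2228]
tcp_rot: [23.1, 90.0, 4.4]
wrist_force: [1.5, -0.4, -0.4]
opening: 0.0849
```

Run:
```python
from h import *
plan([.594,-.2537,.21],70.6)
```

```text
t 1.55 pos [0.24773052 0.38820072 0.22276764] tooly yaw 71.29412114078387 x [ 2.e-04  0.e+00 -1.e+00] F [ 1.5  -0.37 -0.41] q [57.5 -6.8  0.2 97.1 -0.  76.2] open 0.08488178846661329
shift [  12.8 -496.9  533.8] rotvec [ 0.0121  0.0002 -0.0001]
```

apply_moves(rows=[[[0,-50,53,0.012,0,0,1],[0,-100,106,0.012,0,0,1],[0,-150,160,0.012,0,0,1],[0,-200,213,0.012,0,0,1],[0,-250,267,0.012,0,0,1],[0,-300,320,0.012,0,0,1],[0,-350,374,0.012,0,0,1],[0,-400,427,0.012,0,0,1],[0,-450,480,0.012,0,0,1],[0,-497,534,0.012,0,0,1],[0,-497,534,0.012,0,0,1],[0,-497,534,0.012,0,0,1],[0,-497,534,0.012,0,0,1],[0,-497,534,0.012,0,0,1],[0,-497,534,0.012,0,0,1],[0,-497,534,0.012,0,0,1]]])

```text
time: 3.15
ee_pos: [0.5949, -0.2572, 0.2203]
tcp_rot: [-172.9, 89.9, 167.5]
wrist_force: [0.5, -0.3, -0.3]
opening: 0.0853
```

Run:
```python
from h import *
plan([.594,-.2537,.210],70.6)
c=cams.camera("wrist"); cv2.imwrite("pics/w1.png",c["pixels"][...,::-1])
print([(np.round(r["at"],4),round(r["confidence"],2)) for r in cams.find_in("pin",c)][:5])
```

```text
t 3.15 pos [ 0.59492892 -0.25722328  0.22025847] tooly yaw 70.42889687095962 x [-2.3e-03  5.0e-04 -1.0e+00] F [ 0.48 -0.34 -0.28] q [-23.4  19.9  29.2  99.4  -0.   -3.8] open 0.08526894315563838
shift [10.3  3.  -2. ] rotvec [-0.003  -0.0023  0.0003]
[(array([ 0.5887, -0.2515,  0.1374]), 0.76)]
```

View pics/w1.png

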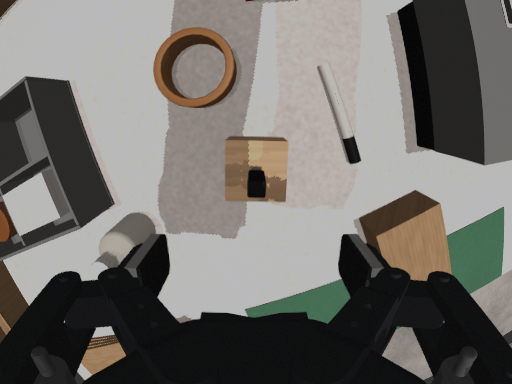

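```bash
cat >> h.py <<'E'
def wpts(c):
    d=c["range_z"].astype(float);v,u=np.indices(d.shape)
    x=u-c["cx"];y=v-c["cy"];r=np.hypot(x,y)+1e-9;th=r/c["fx"];t=np.tan(th)/r
    return np.stack([x*t*d,-y*t*d,-d],-1)@R(c).T+np.array(c["eye"])
E
python3 - <<'E'
from h import *
c=cams.camera("wrist");P=wpts(c);X,Y,Z=P[...,0],P[...,1],P[...,2]
sb=(abs(X-.59)<.07)&(abs(Y+.255)<.07)
for n,m in(("stand",abs(Z-.06)<.004),("htop",(abs(Z-.14)<.006))):
    p=P[sb&m];print(n,len(p),cv2.minAreaRect(np.float32(p[:,:2]*1000)),np.median(p[:,2]))
plan([.594,-.2537,.0965],70.5)
E
```

```text
stand 3280 ((596.4296875, -256.616943359375), (70.66798400878906, 71.18669128417969), 69.2890853881836) 0.060485721365418715
htop 346 ((596.2037963867188, -256.34033203125), (15.79527473449707, 16.332780838012695), 70.38001251220703) 0.14018615129149886
t 3.3 pos [ 0.59391633 -0.25355672  0.22264528] tooly yaw 70.59573854680697 x [-3.e-04  4.e-04 -1.e+00] F [0.22 0.67 0.13] q [-23.1  19.5  28.9  99.5   0.   -3.7] open 0.08536629900831455
shift [ 1.261e+02 -1.000e-01  2.000e-01] rotvec [ 0.0017 -0.0004 -0.0002]
```

Run:
```python
from h import *
plan([.595,-.255,.0965],70.5)
```

```text
t 3.3 pos [ 0.59391633 -0.25355672  0.22264528] tooly yaw 70.59573854680697 x [-3.e-04  4.e-04 -1.e+00] F [0.22 0.67 0.13] q [-23.1  19.5  28.9  99.5   0.   -3.7] open 0.08536629900831455
shift [126.1  -1.    1.6] rotvec [ 0.0017 -0.0004 -0.0002]
```

apply_moves(rows=[[[30,-1,1.6,0.002,0,0,1],[65,-1,1.6,0.002,0,0,1],[95,-1,1.6,0.002,0,0,1],[115,-1,1.6,0.002,0,0,0.6],[126,-1,1.6,0.002,0,0,0.45],[126,-1,1.6,0.002,0,0,0.4],[126,-1,1.6,0.002,0,0,0.4],[126,-1,1.6,0.002,0,0,0.4]]], newtons=25)

```text
time: 4.1
ee_pos: [0.5957, -0.2551, 0.0985]
tcp_rot: [2.1, 89.9, -17.4]
wrist_force: [0.7, -0.3, 1.3]
opening: 0.0341
```

Run:
```python
from h import *
c=cams.camera("wrist"); cv2.imwrite("pics/w2.png",c["pixels"][...,::-1]);P=wpts(c)
plan([.595,-.255,.0965],70.5)
X,Y,Z=P[...,0],P[...,1],P[...,2]
sb=(abs(X-.595)<.04)&(abs(Y+.255)<.04)&(abs(Z-.14)<.005)
p=P[sb];print(len(p),p.mean(0),cv2.minAreaRect(np.float32(p[:,:2]*1000)))
```

```text
t 4.15 pos [ 0.59569293 -0.25513404  0.09830347] tooly yaw 70.48924980863401 x [ 1.8e-03 -6.0e-04 -1.0e+00] F [-0.34 -0.66  0.23] q [-23.2  17.6  12.8  85.    0.   -3.7] open 0.03391525224776527
shift [ 1.8 -0.1 -0.7] rotvec [-0.0002  0.0019 -0.0001]
1749 [ 0.59308177 -0.25519094  0.13995187] ((596.710205078125, -255.97958374023438), (61.3033447265625, 23.125301361083984), 70.29173278808594)
```

View pics/w2.png

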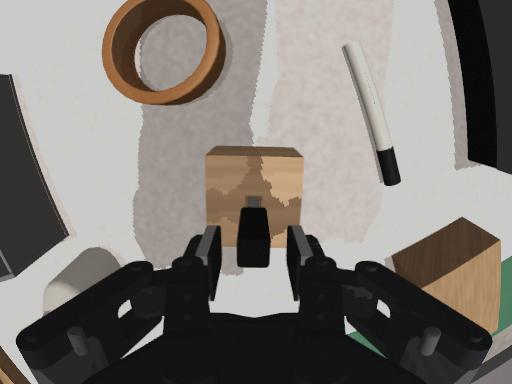

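The handle at (254,235) sits midway between the pads at (212,260) and (296,260). I'll close on it.

apply_moves(rows=[[[1,0,-0.5,0,0,0,0.1],[1,0,-0.5,0,0,0,0.0],[1,0,-0.5,0,0,0,0.0],[1,0,-0.5,0,0,0,0.0],[1,0,-0.5,0,0,0,0.0],[1,0,-0.5,0,0,0,0.0],[1,0,-0.5,0,0,0,0.0],[1,0,-0.5,0,0,0,0.0]]], newtons=60)

```text
time: 4.95
ee_pos: [0.5957, -0.2552, 0.0984]
tcp_rot: [0.3, 89.8, -19.2]
wrist_force: [0.1, 0.3, 6.1]
opening: 0.0143
```

Run:
```python
from h import *
plan([.595,-.255,.0965],70.5)
print(get_obs()["torque"])
```

```text
t 4.95 pos [ 0.59567784 -0.25518403  0.09835879] tooly yaw 70.48618968808125 x [ 0.0034 -0.0012 -1.    ] F [0.11 0.32 6.09] q [-23.2  17.5  12.6  84.9   0.   -3.7] open 0.014263410032654893
shift [ 1.9 -0.1 -0.7] rotvec [-0.0002  0.0036 -0.    ]
[ 0.10608512  0.0606104  -0.02779438]
```

apply_moves(rows=[[[-10,0,0,0,0.003,0,0],[-25,0,0,0,0.003,0,0],[-50,0,0,0,0.003,0,0],[-80,0,0,0,0.003,0,0],[-120,0,0,0,0.003,0,0],[-160,0,0,0,0.003,0,0],[-180,0,0,0,0.003,0,0],[-180,0,0,0,0.003,0,0],[-180,0,0,0,0.003,0,0]]])

```text
time: 5.85
ee_pos: [0.5953, -0.2551, 0.2786]
tcp_rot: [0.0, 89.9, -19.5]
wrist_force: [-0.3, 0.2, -1.6]
opening: 0.0143
```

Run:
```python
from h import *
# slot pose target above
plan([.4958,.0717,.27],80.2)
for n in("side","wrist"):
    c=cams.camera(n); cv2.imwrite(f"pics/{n}3.png",c["pixels"][...,::-1])
```

```text
t 5.85 pos [ 0.59529742 -0.25506234  0.27861226] tooly yaw 70.4871182677807 x [ 1.2e-03 -4.0e-04 -1.0e+00] F [-0.31  0.21 -1.62] q [-23.2  22.5  39.3 106.7   0.   -3.7] open 0.014297110295207712
shift [   8.4  274.8 -202.9] rotvec [-1.695e-01  1.200e-03  1.000e-04]
```

View pics/wrist3.png

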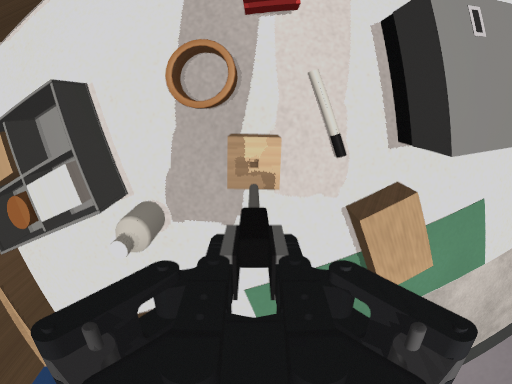

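View pics/side3.png

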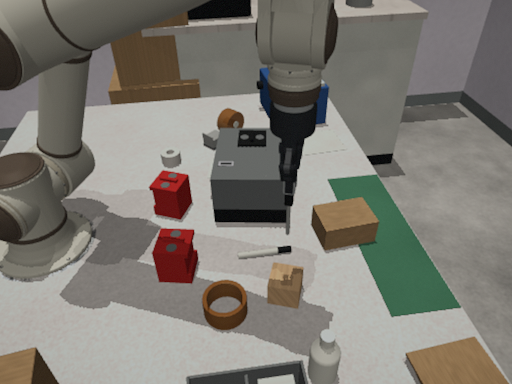

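apply_moves(rows=[[[-30,45,-33,-0.03,0,0,0],[-50,90,-66,-0.06,0,0,0],[-70,135,-100,-0.09,0,0,0],[-80,180,-133,-0.12,0.001,0,0],[-90,225,-166,-0.15,0.001,0,0],[-90,260,-192,-0.17,0.001,0,0],[-90,274.8,-203,-0.17,0.001,0,0],[-90,274.8,-203,-0.17,0.001,0,0],[-90,274.8,-203,-0.17,0.001,0,0],[-90,274.8,-203,-0.17,0.001,0,0]]])

```text
time: 6.95
ee_pos: [0.4955, 0.0713, 0.3666]
tcp_rot: [-175.8, 89.8, 174.4]
wrist_force: [-0.1, -0.5, -1.3]
opening: 0.0151
```

Run:
```python
from h import *
plan([.4958,.0717,.3686],80.2)
c=cams.camera("wrist");P=wpts(c); cv2.imwrite("pics/w4.png",c["pixels"][...,::-1])
np.savez("w4.npz",px=c["pixels"],P=P)
print([(np.round(r["at"],4),round(r["confidence"],2)) for r in cams.find_in("slot",c)][:5])
cv2.imwrite("pics/w4c.png",cv2.resize(c["pixels"][110:220,200:310,::-1],None,fx=5,fy=5,interpolation=cv2.INTER_CUBIC))
```

```text
t 6.95 pos [0.49550133 0.0712844  0.36657623] tooly yaw 80.22456831570139 x [-3.5e-03  3.0e-04 -1.0e+00] F [-0.08 -0.52 -1.3 ] q [  8.2   5.8  29.6 114.    0.   17.9] open 0.01510971268618976
shift [-2.   0.5  0.2] rotvec [ 0.0004 -0.0035  0.0003]
[(array([0.5176, 0.1277, 0.1519]), 0.68)]
```

View pics/w4.png

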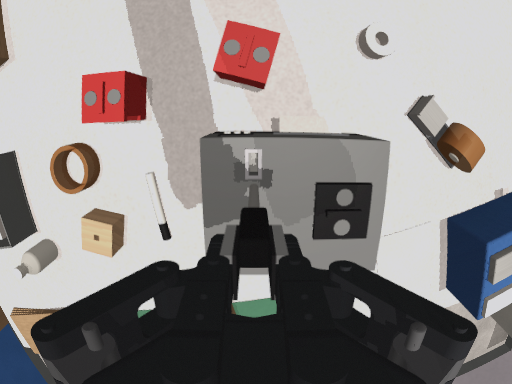

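View pics/w4c.png

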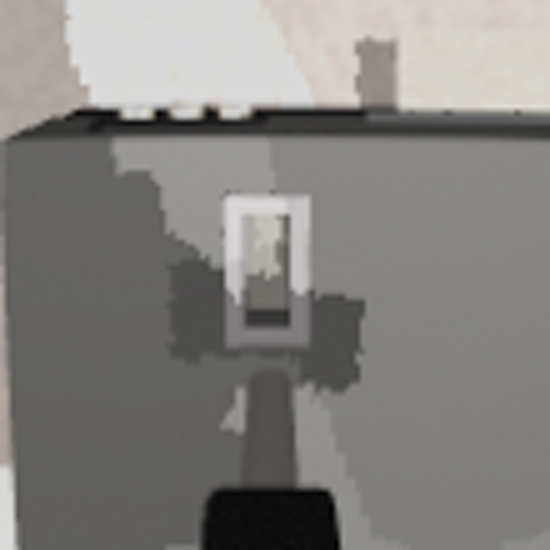

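Run:
```python
from h import *
plan([.4958,.0717,.3686],80.2)
c=cams.camera("wrist");b=c["pixels"]
a=cv2.imread("pics/wrist3.png")[...,::-1]
s=lambda im:cv2.resize(np.ascontiguousarray(im[125:205,225:285,::-1]),None,fx=6,fy=7,interpolation=cv2.INTER_CUBIC)
cv2.imwrite("pics/cmp.png",np.hstack([s(a),s(b)]))
# column profiles
print("hole rows", a[158:170,246:264].mean(2).astype(int))
print("slot", b[155:176:2,240:268].mean(2).astype(int))
P=wpts(c);X,Y,Z=P[...,0],P[...,1],P[...,2]
m=(abs(Z-.15)<.003)&(abs(X-.55)<.2)&(abs(Y-.12)<.2)
```

```text
t 7.05 pos [0.4957382  0.07068295 0.36669605] tooly yaw 80.12933715661234 x [-3.3e-03  5.0e-04 -1.0e+00] F [ 0.3  -0.41 -1.05] q [8.10e+00 5.80e+00 2.96e+01 1.14e+02 1.00e-01 1.80e+01] open 0.013976098947364008
shift [-1.9  1.  -0.1] rotvec [-0.0012 -0.0034  0.0001]
hole rows [[172 172 172 160 167 168 169 168 168 165 162 165 166 173 173 173 173 173]
 [172 171 172 118 150 156 155 155 139 126 104 118 129 169 172 171 172 172]
 [169 163 161 132 160 164 168 167 120 109 108  91 102 167 172 171 171 172]
 [153 121 111 123 136 138 153 154 112 102 102  87 123 166 170 170 170 170]
 [109 109 108 115  89  84  84  82  83  79  78  73 137 165 167 167 167 167]
 [108 108 125 106  89  86  86  87  87  82  81  76 136 163 165 165 165 165]
 [108 109 145 128  94  87  87  87  87  87  83  80 136 163 165 165 165 165]
 [109 109 109 114  92  86  87  88  88  87  82  80 139 164 167 167 167 167]
 [108 108 127 117  95  82  85  86  86  82  81  78 142 168 171 170 170 170]
 [108 108 156 137 125 117 117 118 119 118 113 112 143 171 173 173 173 173]
 [114 113 149 161 160 161 163 163 164 165 161 160 152 172 174 174 174 174
[... 670 characters left out ...]
 77  78  78  79  78 158 189 192 191 135 108 110 153 119 111 154 119 110
  157 189 192 191 155 133 131 131 131 132]
 [ 79  78  78  78  78 159 188 192 179 117 105 111 110 110 112 111 110 110
  156 189 180 177 141 121 130 131 131 131]
 [ 77  78  78  78  78 144 130 185 190 123 105 111 110 110 111 111 110 111
  106 123 126 125  95  79  79  77  78  77]
 [ 77  77  78  78  77  98 122 125 125  96  85  86  86  85  86  86  86  86
  104 123 126 125  95  78  77  77  77  78]
 [ 77  76  77  78  77  98 122 125 125  83  57  55  54  54  55  55  54  55
  102 123 125 124  95  79  78  78  77  77]
 [ 78  77  78  77  77  98 122 125 124 112 102 102 101 102 101 101 101 101
  111 124 125 124  95  79  77  77  77  77]]
```

View pics/cmp.png

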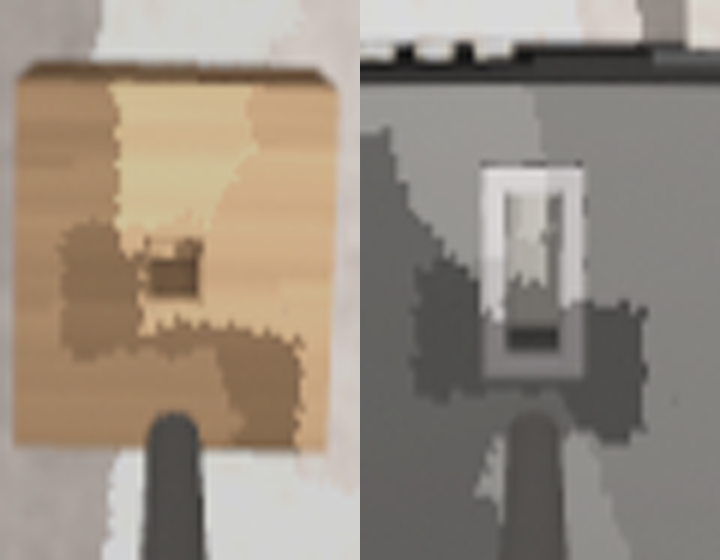

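Run:
```python
from h import *
plan([.4958,.0704,.2540],80.2)
```

```text
t 7.1 pos [0.4957493  0.07067142 0.36677148] tooly yaw 80.11539094880371 x [-3.3e-03  6.0e-04 -1.0e+00] F [ 0.26 -0.02 -1.6 ] q [8.10e+00 5.80e+00 2.97e+01 1.14e+02 1.00e-01 1.80e+01] open 0.014380529770275397
shift [112.8  -0.3   0.5] rotvec [-0.0015 -0.0033 -0.    ]
```

apply_moves(rows=[[[20,-0.3,0.5,0,-0.003,0,0],[45,-0.3,0.5,0,-0.003,0,0],[70,-0.3,0.5,0,-0.003,0,0],[90,-0.3,0.5,0,-0.003,0,0],[105,-0.3,0.5,0,-0.003,0,0],[113,-0.3,0.5,0,-0.003,0,0],[113,-0.3,0.5,0,-0.003,0,0],[113,-0.3,0.5,0,-0.003,0,0],[113,-0.3,0.5,0,-0.003,0,0]]])

```text
time: 8.0
ee_pos: [0.4962, 0.0702, 0.2547]
tcp_rot: [24.9, 89.9, 15.0]
wrist_force: [-0.6, 0.3, -0.6]
opening: 0.0143
```

Run:
```python
from h import *
plan([.4958,.0704,.2540],80.2)
c=cams.camera("wrist");b=c["pixels"]
t=cams.camera("top");s=cams.camera("side")
f=lambda im,r,k:cv2.resize(np.ascontiguousarray(im[r[0]:r[1],r[2]:r[3],::-1]),None,fx=k,fy=k,interpolation=cv2.INTER_CUBIC)
cv2.imwrite("pics/d1.png",np.hstack([f(b,(140,240,210,300),5),f(s["pixels"],(120,220,190,250),5)]))
plan([.4958,.0704,.2540],80.2)
```

```text
t 8.0 pos [0.49620261 0.07018039 0.25471497] tooly yaw 80.09545426549879 x [ 1.e-03  3.e-04 -1.e+00] F [-0.62  0.32 -0.65] q [  8.   -0.4   9.9 100.3   0.   18. ] open 0.0142575351930183
shift [ 0.7  0.1 -0.4] rotvec [-0.0018  0.0009 -0.0004]
t 8.15 pos [0.49608216 0.0703618  0.25436856] tooly yaw 80.11471199749687 x [ 6.e-04  2.e-04 -1.e+00] F [-0.79 -0.29 -0.63] q [  8.1  -0.4   9.9 100.3   0.   18. ] open 0.01464046789008899
shift [ 0.4 -0.  -0.3] rotvec [-0.0015  0.0005 -0.0003]
```

View pics/d1.png

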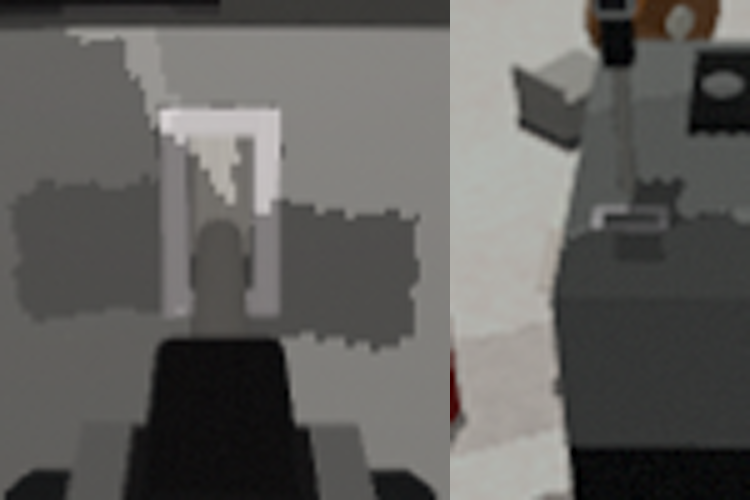

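The tip, at crop (220,225), is centred across the slot opening, which spans columns 187–253. I'll descend.

apply_moves(rows=[[[5,0,-0.3,0,0,0,0],[11,0,-0.3,0,0,0,0],[17,0,-0.3,0,0,0,0],[23,0,-0.3,0,0,0,0],[28,0,-0.3,0,0,0,0],[32,0,-0.3,0,0,0,0],[32,0,-0.3,0,0,0,0],[32,0,-0.3,0,0,0,0]]])

```text
time: 8.95
ee_pos: [0.4958, 0.0704, 0.2224]
tcp_rot: [26.0, 90.0, 16.1]
wrist_force: [0.1, 0.1, -0.5]
opening: 0.0146
```

apply_moves(rows=[[[1,0,0,0,0,0,0],[2,0,0,0,0,0,0],[3,0,0,0,0,0,0],[4,0,0,0,0,0,0],[5,0,0,0,0,0,0],[5,0,0,0,0,0,0]]])

```text
time: 9.55
ee_pos: [0.4957, 0.0704, 0.2173]
tcp_rot: [29.5, 90.0, 19.7]
wrist_force: [0.2, 0.3, -0.8]
opening: 0.0143
```

apply_moves(rows=[[[1,0,0,0,0,0,0],[2,0,0,0,0,0,0],[3,0,0,0,0,0,0],[4,0,0,0,0,0,0],[4,0,0,0,0,0,0]]])

```text
time: 10.05
ee_pos: [0.4957, 0.0704, 0.2131]
tcp_rot: [44.6, 90.0, 34.7]
wrist_force: [0.1, -0.0, -1.2]
opening: 0.0141
```

apply_moves(rows=[[[1,0,0,0,0,0,0],[2,0,0,0,0,0,0],[3,0,0,0,0,0,0],[4,0,0,0,0,0,0],[4,0,0,0,0,0,0]]])

```text
time: 10.55
ee_pos: [0.4958, 0.0704, 0.2096]
tcp_rot: [20.9, 89.9, 11.0]
wrist_force: [0.3, 0.7, 4.5]
opening: 0.0145
```

Contact felt. I'll go on pressing in small steps.

apply_moves(rows=[[[1,0,0,0,0,0,0],[2,0,0,0,0,0,0],[3,0,0,0,0,0,0],[3,0,0,0,0,0,0]]])

```text
time: 10.95
ee_pos: [0.4959, 0.0704, 0.2071]
tcp_rot: [19.8, 89.9, 9.9]
wrist_force: [-0.5, 0.0, 4.9]
opening: 0.014
```

apply_moves(rows=[[[1,0,0,0,0,0,0],[2,0,0,0,0,0,0],[2.5,0,0,0,0,0,0],[2.5,0,0,0,0,0,0]]])

```text
time: 11.35
ee_pos: [0.496, 0.0704, 0.2048]
tcp_rot: [19.9, 89.9, 10.0]
wrist_force: [-0.9, -0.2, 6.9]
opening: 0.0148
```

```bash
cat > chk.py <<'E'
from h import *
import sys
s=cams.camera("side");P=pts(s);X,Y,Z=P[...,0],P[...,1],P[...,2]
cv2.imwrite(f"pics/{sys.argv[1]}.png",cv2.resize(s["pixels"][100:230,190:310,::-1],None,fx=4,fy=4))
m=(np.hypot(X-.582,Y-.184)<.025);print("cassette z",np.percentile(Z[m],[10,50,90]))
plan([.4958,.0704,.2],80.2)
E
python3 chk.py e1
```

```text
cassette z [0.17223115 0.17415354 0.18160608]
t 11.4 pos [0.49597794 0.07042525 0.20485836] tooly yaw 80.11234069622641 x [ 2.6e-03  5.0e-04 -1.0e+00] F [ 0.01 -0.84  4.95] q [ 8.1 -1.9  2.8 94.6  0.  18. ] open 0.014620088342377862
shift [ 4.9 -0.1 -0.2] rotvec [-0.0015  0.0025 -0.0009]
```

apply_moves(rows=[[[0.5,0,0,0,0,0,0],[0.5,0,0,0,0,0,0],[0.5,0,0,0,0,0,0]]])

```text
time: 11.7
ee_pos: [0.496, 0.0704, 0.2046]
tcp_rot: [18.1, 89.8, 8.2]
wrist_force: [-1.2, -0.8, 6.2]
opening: 0.0145
```

```bash
python3 chk.py e2
```

```text
cassette z [0.17252959 0.17454682 0.1813959 ]
t 11.75 pos [0.49598393 0.07042101 0.20465792] tooly yaw 80.11678528403867 x [ 3.1e-03  5.0e-04 -1.0e+00] F [-0.25 -0.28  6.37] q [ 8.1 -2.   2.8 94.6  0.  18. ] open 0.014144029575224289
shift [ 4.7 -0.1 -0.2] rotvec [-0.0015  0.003  -0.001 ]
```

View pics/e2.png

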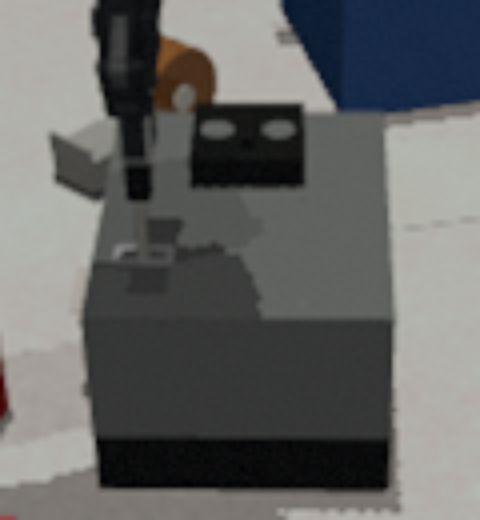

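The cassette at crop (245,145) stands raised by about 16 mm. I'll withdraw the pin.

apply_moves(rows=[[[-4,0,0,0,0.003,0,0],[-10,0,0,0,0.003,0,0],[-18,0,0,0,0.003,0,0],[-28,0,0,0,0.003,0,0],[-40,0,0,0,0.003,0,0],[-55,0,0,0,0.003,0,0],[-70,0,0,0,0.003,0,0],[-76,0,0,0,0.003,0,0],[-76,0,0,0,0.003,0,0]]])

```text
time: 12.65
ee_pos: [0.4962, 0.0704, 0.2817]
tcp_rot: [44.8, 89.9, 34.9]
wrist_force: [0.6, -0.9, -1.9]
opening: 0.0146
```

Run:
```python
from h import *
plan([.5955,-.2551,.2786],70.5)
```

```text
t 12.65 pos [0.49617479 0.07041034 0.28173126] tooly yaw 80.1100591394965 x [ 0.0017  0.0012 -1.    ] F [ 0.64 -0.91 -1.87] q [8.000e+00 6.000e-01 1.400e+01 1.033e+02 1.000e-01 1.790e+01] open 0.014581989789701164
shift [   2.9 -303.6  153.8] rotvec [ 0.1677  0.0014 -0.0016]
```

apply_moves(rows=[[[0,-43,22,0.02,0,0,0],[0,-86,44,0.05,0,0,0],[0,-129,66,0.07,0,0,0],[0,-172,88,0.1,0,0,0],[0,-215,110,0.12,0,0,0],[0,-258,131,0.15,0.001,-0.001,0],[0,-290,147,0.168,0.001,-0.001,0],[3,-303.6,153.8,0.168,0.001,-0.001,0],[3,-303.6,153.8,0.168,0.001,-0.001,0],[3,-303.6,153.8,0.168,0.001,-0.001,0],[3,-303.6,153.8,0.168,0.001,-0.001,0]]])

```text
time: 13.75
ee_pos: [0.5954, -0.2538, 0.2789]
tcp_rot: [57.7, 89.9, 38.3]
wrist_force: [-0.1, 0.7, -0.5]
opening: 0.0144
```

Run:
```python
from h import *
c=cams.camera("wrist")
plan([.5955,-.2551,.155],70.5)
a=cv2.imread("pics/wrist3.png")[...,::-1]; b=c["pixels"]
s=lambda im:cv2.resize(np.ascontiguousarray(im[125:205,225:285,::-1]),None,fx=6,fy=7,interpolation=cv2.INTER_CUBIC)
cv2.imwrite("pics/cmp2.png",np.hstack([s(a),s(b)]))
```

```text
t 13.8 pos [ 0.59551844 -0.25370178  0.27916199] tooly yaw 70.578036631686 x [ 1.2e-03  4.0e-04 -1.0e+00] F [ 0.83  0.09 -0.37] q [-23.1  22.5  39.4 106.8   0.   -3.7] open 0.014405956448563769
shift [124.2  -1.4   0.3] rotvec [ 0.0014  0.001  -0.0008]
```

View pics/cmp2.png

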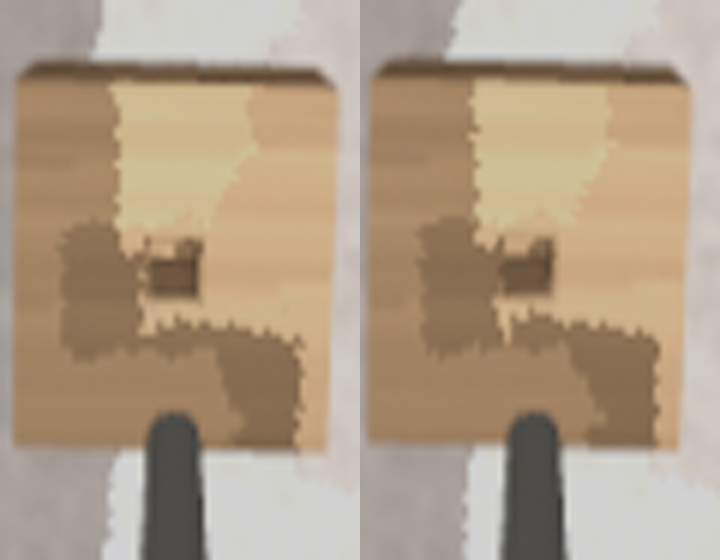

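apply_moves(rows=[[[20,-1.4,0.3,0.001,0.001,0,0],[45,-1.4,0.3,0.001,0.001,0,0],[75,-1.4,0.3,0.001,0.001,0,0],[100,-1.4,0.3,0.001,0.001,0,0],[115,-1.4,0.3,0.001,0.001,0,0],[122,-1.4,0.3,0.001,0.001,0,0],[122,-1.4,0.3,0.001,0.001,0,0],[122,-1.4,0.3,0.001,0.001,0,0],[122,-1.4,0.3,0.001,0.001,0,0]]])

```text
time: 14.7
ee_pos: [0.596, -0.2551, 0.1586]
tcp_rot: [18.5, 89.9, -0.9]
wrist_force: [-0.9, 0.1, -1.9]
opening: 0.0143
```

Run:
```python
from h import *
c=cams.camera("wrist");s=cams.camera("side")
plan([.5956,-.2551,.0985],70.5)
f=lambda im,r,k:cv2.resize(np.ascontiguousarray(im[r[0]:r[1],r[2]:r[3],::-1]),None,fx=k,fy=k,interpolation=cv2.INTER_CUBIC)
cv2.imwrite("pics/g1.png",np.hstack([f(c["pixels"],(150,250,215,295),5),f(s["pixels"],(210,310,250,325),5)]))
```

```text
t 14.8 pos [ 0.59585337 -0.25521276  0.1581591 ] tooly yaw 70.52261905055337 x [ 1.6e-03  2.0e-04 -1.0e+00] F [-0.33  0.14 -1.28] q [-23.2  18.1  19.9  91.8   0.   -3.7] open 0.014809719918085036
shift [59.7 -0.  -0.4] rotvec [ 0.0004  0.0014 -0.0007]
```

View pics/g1.png

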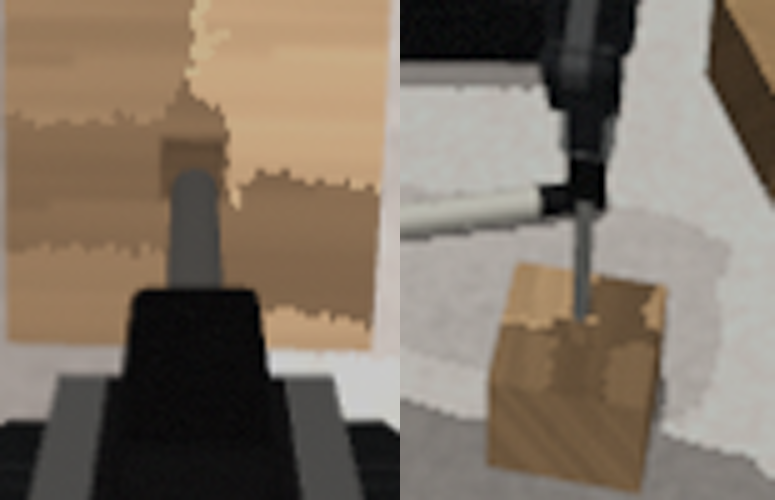

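The tip at crop (193,190) is centred on the hole, columns 161–223. I'll insert it.

apply_moves(rows=[[[4,0,-0.3,0,0.001,0,0],[8,0,-0.3,0,0.001,0,0],[12,0,-0.3,0,0.001,0,0],[16,0,-0.3,0,0.001,0,0],[16,0,-0.3,0,0.001,0,0]]])

```text
time: 15.3
ee_pos: [0.5953, -0.2549, 0.1411]
tcp_rot: [140.5, 89.9, 121.0]
wrist_force: [-0.6, 0.3, -0.7]
opening: 0.0142
```

apply_moves(rows=[[[5,0,0,0,0,0,0],[10,0,0,0,0,0,0],[15,0,0,0,0,0,0],[20,0,0,0,0,0,0],[25,0,0,0,0,0,0],[30,0,0,0,0,0,0],[35,0,0,0,0,0,0],[39,0,0,0,0,0,0],[39,0,0,0,0,0,0]]])

```text
time: 16.2
ee_pos: [0.595, -0.2548, 0.1014]
tcp_rot: [155.6, 89.9, 136.1]
wrist_force: [-0.2, -0.3, -1.0]
opening: 0.0143
```

apply_moves(rows=[[[1,0,0,0,0,0,0],[2,0,0,0,0,0,0],[3,0,0,0,0,0,0],[3,0,0,0,0,0,0]]])

```text
time: 16.6
ee_pos: [0.5951, -0.2549, 0.0985]
tcp_rot: [151.5, 89.9, 132.0]
wrist_force: [-0.3, -0.7, -1.5]
opening: 0.014
```

apply_moves(rows=[[[1,0,0,0,0,0,0],[1.5,0,0,0,0,0,0],[1.5,0,0,0,0,0,0]]])

```text
time: 16.9
ee_pos: [0.5955, -0.255, 0.0984]
tcp_rot: [56.5, 90.0, 37.0]
wrist_force: [0.3, 0.8, 5.3]
opening: 0.0143
```

The pin is on the hole's floor (5 N). I'll release, then rise.

apply_moves(rows=[[[-0.5,0,0,0,0,0,0.1],[-0.5,0,0,0,0,0,0.3],[-0.5,0,0,0,0,0,0.6],[-0.5,0,0,0,0,0,0.8],[-0.5,0,0,0,0,0,0.8],[-0.5,0,0,0,0,0,0.8],[-0.5,0,0,0,0,0,0.8]]])

```text
time: 17.6
ee_pos: [0.5955, -0.255, 0.0988]
tcp_rot: [62.0, 90.0, 42.5]
wrist_force: [0.2, -0.7, 0.2]
opening: 0.068
```

apply_moves(rows=[[[-10,0,0,0,0,0,0.8],[-30,0,0,0,0,0,0.8],[-60,0,0,0,0,0,0.8],[-90,0,0,0,0,0,0.8],[-120,0,0,0,0,0,0.8],[-150,0,0,0,0,0,0.8],[-150,0,0,0,0,0,0.8],[-150,0,0,0,0,0,0.8],[-150,0,0,0,0,0,0.8]]])

```text
time: 18.5
ee_pos: [0.5952, -0.255, 0.2479]
tcp_rot: [136.9, 89.9, 117.4]
wrist_force: [0.5, -0.6, -0.9]
opening: 0.0686
```

```bash
python3 chk.py z1
python3 - <<'E'
from h import *
c=cams.camera("wrist");P=wpts(c);X,Y,Z=P[...,0],P[...,1],P[...,2]
sb=(abs(X-.595)<.05)&(abs(Y+.255)<.05)
for n,m in(("stand",abs(Z-.06)<.004),("htop",(abs(Z-.14)<.006)),("handle",Z>.09)):
    p=P[sb&m];print(n,len(p),cv2.minAreaRect(np.float32(p[:,:2]*1000)),np.median(p[:,2]))
t=cams.camera("side")
cv2.imwrite("pics/z2.png",np.hstack([c["pixels"],t["pixels"]])[...,::-1][:, :][:384:1])
cv2.imwrite("pics/z2.png",cv2.resize(np.hstack([c["pixels"],t["pixels"]])[...,::-1],(800,300)))
E
```

```text
cassette z [0.17228301 0.17417489 0.18166   ]
t 18.55 pos [ 0.59508578 -0.25495871  0.2476842 ] tooly yaw 70.52134299229681 x [-0.001   0.0012 -1.    ] F [ 0.19 -0.23  0.02] q [-23.2  20.9  33.6 102.8   0.   -3.7] open 0.06812439109031065
shift [  48.2  273.6 -202. ] rotvec [-0.1689 -0.0013 -0.0009]
stand 2876 ((596.4493408203125, -256.1132507324219), (69.90888214111328, 70.84894561767578), 69.40596771240234) 0.06046677408590423
htop 293 ((595.91259765625, -256.5459289550781), (15.39286994934082, 16.117347717285156), 70.53376007080078) 0.1401722817792021
handle 29950 ((591.8917236328125, -254.22866821289062), (113.90169525146484, 33.350032806396484), 69.34397888183594) 0.3582387553965155
```

View pics/z2.png

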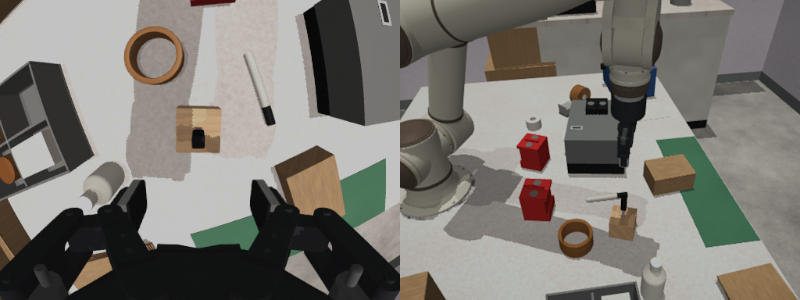

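The pin stands upright in the stand (right picture, (624,205)) with its top at 0.140 m, as at the start. The cassette is up and the gripper is clear. I'll hand the job in.

```bash
python3 -c "
from h import *
print(bot.job_done())"
```

```text
the job is handed in; nothing more can be done
None
```

The cassette has popped up, the pin is back upright in its stand, and I handed the job in at about 19 s of the 58 s allowed. The hand-in reports no verdict.

- **Pressing:** I felt the latch tab about 27 mm below the slot's mouth and pressed it in small steps. The wrist force read at most about 7 N after each step, or about 8 N on the pin allowing for the sensor's offset. The limit is 20 N.
- **Cassette:** the side camera shows its top about 16 mm higher than before, at about 0.174 m. It stayed there after the tab was let go.
- **Pin:** it went into the hole without resistance and met the floor with about 5 N at the same height as when I picked it up. After release, the top of its handle is at 0.140 m, within about 0.7 mm of the stand's centre.
- **Robot and bystanders:** the gripper is open and well above the stand. I saw no bystander out of place, though I did not measure their positions again.
- **Disagreements:** the cameras differed by up to about 3 mm on where things are. I aimed the pin by the tip and slot in the wrist picture. The trained network's slot positions were several centimetres off (it marked other parts of the printer), so I did not use them.

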